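Check that both brake levers stop short of the bar

ROBOT

A 7-joint arm with a two-finger parallel gripper is mounted at the origin on the work surface. World frame = base frame: x ahead of the robot, y to its left, z up, the work surface at z = 0. Lengths are in m, angles in rad, forces in N, time in s.
With the tool pointing down it reaches from about 0.35 to 0.775 m from the base axis. Payload 3.1 kg.
Tool frame: the origin (TCP) lies on the mounting face of the last link; the fingertips stand 173 mm ahead of it and the grasp point (between the pads) lies 155 mm ahead of it (arm.nose_length is the z of the fingertips in the tool frame, in m); z points along the fingers, y is the direction in which the jaws open and shut (so a half turn about z gives the same grasp; the last joint's range is limited). The gripper opens to 85 mm and grips with 20 to 120 N. Pads are 22 mm wide; open, the fingers measure 114 mm over their backs; the gripper's body (76 mm by 85 mm) begins 54 mm behind the grasp point. The pads swing forward as they close: fully open they stand 13 mm farther back than shut.
Start: joints at [1.278, 0.311, 0.014, 1.512, -0.004, 1.319, -0.027], TCP at [0.137, -0.533, 0.405] pointing down, gripper open.
Joint ranges: [-2.7, 2.7], [-0.3, 1.91], [-1.27, 1.3], [0.12, 2.57], [-1.44, 4.58], [0.2, 2.03], [-3.05, 3.05]. Speed limits (rad/s): [2.79, 2.79, 3.14, 3.14, 3.14, 3.14, 3.14].

INTERFACE

Orientations are given as a unit quaternion [w, x, y, z].
In Python, from plant import arm, optics gives the robot as it stands.
- The arm moves only by the shell command python3 -m pendant 'ROWS' [FORCE]. ROWS is JSON, a list of rows, each a list of 7 numbers: the turn, a rotation vector about the tool's x, y, z in rad, then the shift along the tool's x, y, z in cm, then the opening, from -1 (shut) to 1 (fully open). In form: [[rx, ry, rz, tx, ty, tz, fingers], ...]. A call has 1 to 12 rows; each row is the pose to reach, as a shift and turn from the pose commanded when the call began, along the tool's axes at that moment; what a row does not reach only later rows make up. A row lasts 1/12 s, in which the tool goes at most 41.7 mm and 7.16 degrees, less where a joint would pass 70% of its speed; a pose out of reach is approached as far as the arm can. A call with a gripper value outside its range is refused whole. The fingers move at their own pace and stop on an object; FORCE is the grip in N (left out, the last holds). Time passes only in rows, so rows that repeat a pose let the fingers close. It gives the time, the measured TCP pose, the force and the opening at its end, in the units of the state.
- arm.read_state(): the state, without advancing time (a new reading comes with each control period).
- optics.camera(name): name is "scene" or "top"; returns a dict with "image" (420x560x3 uint8, red, green, blue), "depth" (420x560 float32, m along the optical axis (not along the pixel's ray), 0 where there is no reading), "fx", "fy", "cx", "cy" (pixels), "extrinsics" (4x4, takes a point from world to camera coordinates). Camera axes: x right, y down, z forward; pixel columns grow to the right and rows downward; lengths in m; the calibration is good to about 2 mm. A picture is of the moment at which its call begins.
- arm.hand_in(): hands the job in, once; it reports no verdict.
The state is a dict: "t": time; "q": joint angles; "dq": joint speeds; "joint_efforts": joint torques, N m; "position": TCP position; "tcp_rot": TCP orientation; "wrist_force": force on the tool from outside, world axes, zero at the start; "ft_torque": the same for the moment, N m; "width": finger opening in m.
Only numpy, scipy, OpenCV 4.12 (cv2) and the standard library are available. Lean on these libraries where they do the work, as an engineer would, in place of code of your own. Each camera call takes 0.05 s, during which the arm holds its last target.

TASK

A bicycle handlebar stands on the coffee table with its two brake levers turned towards you; check that each lever stops short of the bar. Shut the gripper and, with the outside of the closed fingers, press the left lever (on your left, as seen from the robot) in until it meets its stop, keep it there for about a second and let it spring right back; then do the same with the right lever. Press gently, do not pinch a lever or touch the bar or its stand, leave everything else on the table where it stands, and finish clear of it all.

Things in the scene. Friction and masses are not known exactly. Their poses are not given: they have to be found in the camera images.
- bar: straight aluminium handlebar 440 mm long, 22 mm thick, axis level, 110 mm above the table; black rubber grip 30 mm thick on each end, 100 to 222 mm from the middle. Origin on the table straight below its middle; y along the bar to its left end, x level, from the levers' side to the far side, z up. Fixed: a steel stand carries it (part of this body): foot 160 (x) x 130 (y) x 18 mm, post at the middle
- blade_left: the left brake lever's blade: flat aluminium bar 10 mm thick, 15 mm high, mid-height 110 mm above the table, 18 mm ball at its free end. Origin on the pivot pin (34 mm in front of the bar's axis, 75 mm left of its middle); it runs along its own +y, ball centre 108 mm out. Its x points to the bar (pressing direction), z up; the frame turns with the lever
- press_left (a point): point on the left lever's front face (the face turned away from the bar, towards the robot) where to press: 85 mm out from the pivot pin, at middle height; same axes as the blade. It is about 66 mm in front of the bar's axis when the lever is out, 42 mm when in
- brake_left (a joint): angle of the left brake lever: 0 = fully out, sprung back; 0.30 rad = pressed in fully, against its own internal stop, where about 16 mm stay free between blade and grip. A spring returns it: 85 mm from the pin it takes about 3 N to start and 7 N at the stop; that point travels about 25 mm
- blade_right: the right brake lever's blade: flat aluminium bar 10 mm thick, 15 mm high, mid-height 110 mm above the table, 18 mm ball at its free end. Origin on the pivot pin (34 mm in front of the bar's axis, 75 mm right of its middle); it runs along its own -y, ball centre 108 mm out. Its x points to the bar (pressing direction), z up; the frame turns with the lever
- press_right (a point): point on the right lever's front face (the face turned away from the bar, towards the robot) where to press: 85 mm out from the pivot pin, at middle height; same axes as the blade. It is about 66 mm in front of the bar's axis when the lever is out, 42 mm when in
- brake_right (a joint): angle of the right brake lever: 0 = fully out, sprung back; 0.30 rad = pressed in fully, against its own internal stop, where about 16 mm stay free between blade and grip. A spring returns it: 85 mm from the pin it takes about 3 N to start and 7 N at the stop; that point travels about 25 mm
- toothpick_holder: round wooden toothpick holder with a small push button on top, 48 mm across, 75 mm high, standing between the robot and the middle of the bar; leave it. Origin under its centre
- glass_a: empty clear tea glass, 62 mm across the rim, 85 mm high, beyond the left half of the bar; leave it. Origin under its centre
- glass_b: the same kind of tea glass, standing on the tray; leave it. Origin under its centre
- tray: stainless steel tray, 130 x 200 mm, rim 18 mm high, between the robot and the right lever; leave it. Origin under its centre
- sugar_bowl: white ceramic sugar bowl with lid clipped on by two small steel clips, about 94 mm across (102 over the clips), 86 mm high, between the robot and the left lever; leave it. Origin under its centre
- coaster: green plastic coaster, a disc 96 mm across and 7 mm thick, flat on the table beyond the right half of the bar; leave it. Origin under its centre
Mind the look-alikes: they are no part of the job. There is more than one size of the coaster; the job needs the largest.

How it is judged:
By the outcome, as a careful person would: the job done as asked, in the order asked, and still so for the second after the job is handed in, with the robot touching nothing.
It also fails if it takes over 51 s, if anything falls off the work surface, if the arm or the gripper's body presses on something with over 40 N, if the wrist force passes 120 N, or if a joint passes its speed limit or range.

## Working session

There is one attempt and no reset: what is moved stays moved. The work goes in short steps, Python scripts to look and compute and a shell command to move; the robot and the scene stay as the last step left them, time stands still between calls to the robot, and variables do not carry over. Pictures are saved under pics/ and viewed, and the job is handed in when it is done.

```bash
ls; mkdir -p pics; python3 - <<'E'
from plant import arm, optics
import cv2,numpy as np
s=arm.read_state(); print({k:np.round(v,3).tolist() for k,v in s.items()}, arm.nose_length)
for n in("scene","top"):
    c=optics.camera(n); cv2.imwrite(f"pics/{n}0.png",c["image"][:,:,::-1]); np.savez(f"{n}0.npz",**c)
    E=c["extrinsics"]; print(n,c["fx"],c["cx"],c["cy"],(-E[:3,:3].T@E[:3,3]).round(3),E[:3,:3].round(3).tolist())
E
```

```text
pics
{'t': 0.0, 'q': [1.278, 0.312, 0.014, 1.513, -0.004, 1.319, -0.027], 'dq': [0.001, -0.001, -0.002, 0.001, -0.001, -0.0, -0.0], 'joint_efforts': [-0.0, -37.991, 0.146, -23.059, 0.012, 0.014, 0.0], 'position': [0.136, -0.532, 0.404], 'tcp_rot': [-0.001, 0.992, 0.125, -0.0], 'wrist_force': [-0.496, 0.084, 0.554], 'ft_torque': [-0.056, 0.039, -0.007], 'width': 0.085} 0.1734
scene 479.6758895256035 286.8172073913333 206.75093028031753 [ 1.432 -0.184  0.67 ] [[0.237, 0.972, -0.006], [0.533, -0.135, -0.835], [-0.812, 0.194, -0.55]]
top 407.837466666031 281.2975383918683 208.12157740527033 [ 0.45  -0.011  0.852] [[-0.001, -1.0, -0.02], [-0.986, 0.005, -0.168], [0.168, 0.019, -0.986]]
```

View pics/scene0.png

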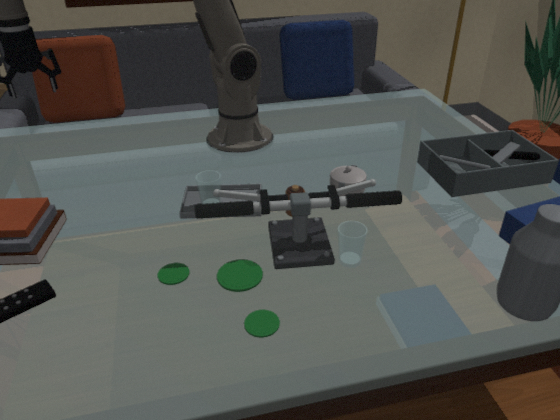

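View pics/top0.png

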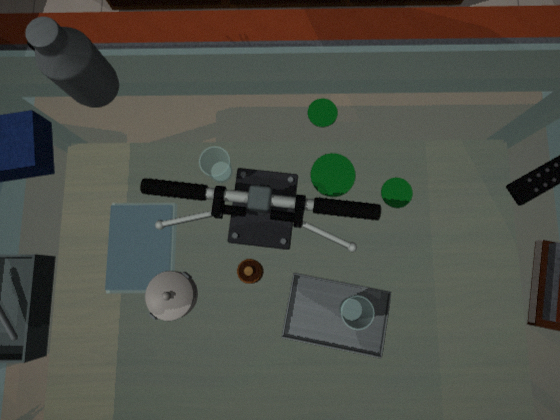

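The top view shows the bar running from about (145,187) to (380,211). The lever balls are at about (158,225) on the left and (352,247) on the right. The sugar bowl is at (170,296), the holder at (250,271), and the tray at (337,314) with a glass on it. Next I'll measure these.

```bash
cat > h.py <<'E'
import numpy as np,cv2
def load(n): return dict(np.load(n))
def ray(c,u,v,z):
    E=c["extrinsics"];R=E[:3,:3];o=-R.T@E[:3,3]
    d=R.T@np.array([(u-c["cx"])/c["fx"],(v-c["cy"])/c["fy"],1]);return o+d*(z-o[2])/d[2]
def px(c,p):
    q=c["extrinsics"][:3,:3]@p+c["extrinsics"][:3,3];return c["fx"]*q[0]/q[2]+c["cx"],c["fy"]*q[1]/q[2]+c["cy"]
def cloud(c):
    d=c["depth"];v,u=np.mgrid[:d.shape[0],:d.shape[1]];E=c["extrinsics"]
    p=np.stack([(u-c["cx"])/c["fx"]*d,(v-c["cy"])/c["fy"]*d,d],-1);return (p-E[:3,3])@E[:3,:3]
E
python3 - <<'E'
from h import *
t=load("top0.npz"); im=t["image"][:,:,::-1].copy()
P=cloud(t)
# grips: dark, height .08-.14
g=im.max(2); hh=P[...,2]
m=((hh>.085)&(hh<.14)&(t["depth"]>0)).astype(np.uint8)
n,l,s,c=cv2.connectedComponentsWithStats(m)
for i in range(1,n):
    if s[i,4]>30: print(s[i],c[i].round(1),np.median(P[l==i],0).round(3))
crop=cv2.resize(im[140:370,90:400],None,fx=2.5,fy=2.5,interpolation=cv2.INTER_CUBIC)
crop=cv2.convertScaleAbs(crop,alpha=1.8)
cv2.imwrite("pics/crop1.png",crop)
E
```

```text
[  43   35   62   59 1055] [83.8 74.2] [0.837 0.384 0.115]
[ 140  179  241   73 5348] [259.5 205.2] [0.581 0.042 0.12 ]
[341 296  34  35 190] [357.9 312.9] [ 0.385 -0.136  0.088]
```

View pics/crop1.png

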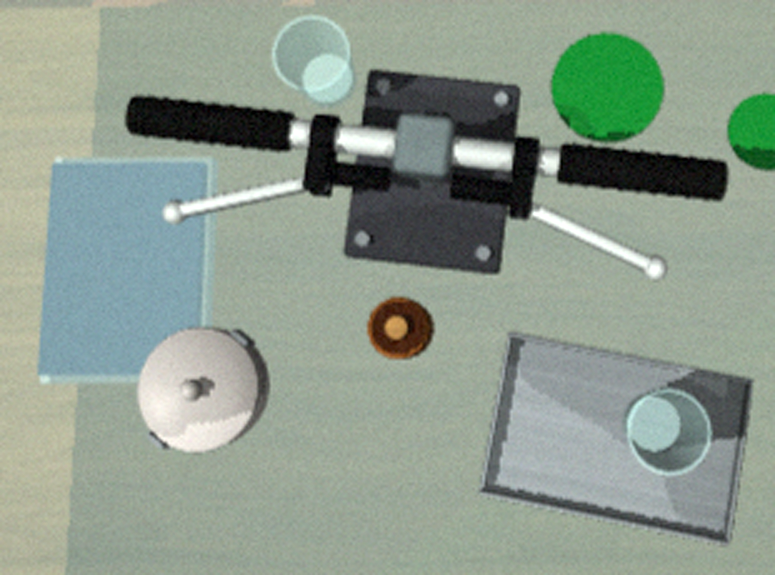

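The crop shows the bar with its black grips and the two white levers. The left ball is at crop (173,211) and the right ball at (656,268). Look-alikes that could be taken for the levers' front side are the white bar tube at (360,140), the holder's button at (397,327) and the bowl's lid knob. The levers are the thin white blades ending in balls, on the robot's side of the bar, so the choice is clear. There are three green coasters; the largest is at (607,88), and none of them is in play.

```bash
python3 - <<'E'
from h import *
t=load("top0.npz"); sc=load("scene0.npz"); im=t["image"].astype(int)
P=cloud(t);hh=P[...,2]
def blobs(c,m,mn=30):
    n,l,s,ce=cv2.connectedComponentsWithStats(m.astype(np.uint8))
    return [(s[i],ce[i],l==i) for i in range(1,n) if s[i,4]>mn]
dark=(im.max(2)<45)
reg=np.zeros(dark.shape,bool);reg[165:230,130:390]=1
ends=[]
for s,c,m in blobs(t,dark&reg&(hh>.06),150):
    v,u=np.nonzero(m); print("dark",s,c.round(1)); 
    if s[2]>55:
        q=np.array([ray(t,a,b,.11)[:2] for a,b in zip(u,v)]); mu=q.mean(0); w=np.linalg.svd(q-mu,full_matrices=False)[2][0]; w*=np.sign(w[1])
        pr=(q-mu)@w; print(mu.round(4),w.round(4),pr.min().round(4),pr.max().round(4)); ends.append((mu,w,pr.min(),pr.max()))
ends.sort(key=lambda e:-e[0][1])
L=ends[0];R=ends[-1]
d=L[0]-R[0];d/=np.linalg.norm(d)
le=L[0]+d*L[3];re=R[0]+d*R[2]; mid=(le+re)/2
print("len",np.linalg.norm(le-re),"mid",mid,"axis",d,"yaw",np.arctan2(-d[0],d[1]))
yb=d; xb=np.array([d[1],-d[0]])
for nm,sg in(("L",1),("R",-1)):
    piv=mid-.034*xb+sg*.075*yb
    a=np.arcsin((66-39.3)/85)
    dirv=sg*yb*np.cos(a)-xb*np.sin(a); nrm=-(xb*np.cos(a)-(-sg)*0)  
    ball=piv+.108*dirv
    f=xb*np.cos(a)+sg*yb*np.sin(a) # lever x
    pr=piv+.085*dirv-.005*f
    a2=a-.30; d2=sg*yb*np.cos(a2)-xb*np.sin(a2); f2=xb*np.cos(a2)+sg*yb*np.sin(a2)
    pr2=piv+.085*d2-.005*f2
    print(nm,"piv",piv.round(4),"ball pred",ball.round(4),"px top",np.round(px(t,[*ball,.11]),1),"scene",np.round(px(sc,[*ball,.11]),1),"press",pr.round(4),"in",pr2.round(4),"f",f.round(3),f2.round(3))
wh=(im.min(2)>150)&(hh>.08)
for s,c,m in blobs(t,wh,20): print("white",s,c.round(1))
for nm,u,v,z in(("bowl",170,296,.0),("holder",250,271,.075),("glassb",358,313,.088),("glass_a",214,162,.085)): print(nm,ray(t,u,v,z).round(3))
for nm,u0,v0,u1,v1 in(("bowl",140,265,200,325),("holder",232,255,268,290),("glassb",338,293,380,335)):
    pp=P[v0:v1,u0:u1].reshape(-1,3);pp=pp[pp[:,2]>.03];print(nm,pp.min(0).round(3),pp.max(0).round(3))
print("tray corners",[ray(t,90+a/2.5,140+b/2.5,.018)[:2].round(3).tolist() for a,b in((510,334),(752,380),(728,541),(482,491))])
E
```

```text
dark [ 140  179   68   22 1008] [173.2 188.9]
[0.6141 0.2062] [0.1203 0.9927] -0.0626 0.0631
dark [211 186  36  33 562] [224.4 205.1]
dark [248 195  58  33 596] [288.2 212.3]
[ 0.5688 -0.0089] [-0.1266  0.992 ] -0.0349 0.0727
dark [ 313  198   68   22 1043] [346.6 208.4]
[ 0.5755 -0.1163] [0.1163 0.9932] -0.0615 0.0614
len 0.4493862352310361 mid [0.59489807 0.04572192] axis [0.11866388 0.99293448] yaw -0.11894414531274292
L piv [0.57   0.1242] ball pred [0.5485 0.2301] px top [158.8 223.7] scene [371.9 181.1] press [0.5482 0.2065] in [0.5735 0.2093] f [0.98  0.199] [ 0.995 -0.099]
R piv [ 0.5522 -0.0247] ball pred [ 0.5064 -0.1225] px top [351.1 246. ] scene [216.9 191.5] press [ 0.5116 -0.0995] in [ 0.5356 -0.1082] f [ 0.905 -0.425] [ 0.99  -0.138]
bowl [0.413 0.235 0.   ]
holder [0.463 0.064 0.075]
glassb [ 0.387 -0.135  0.088]
glass_a [0.673 0.136 0.085]
bowl [ 0.371 -0.011  0.03 ] [0.463 0.267 0.852]
holder [ 0.44  -0.011  0.033] [0.486 0.09  0.852]
glassb [ 0.357 -0.164  0.03 ] [ 0.45  -0.011  0.852]
tray corners [[0.458, -0.02], [0.422, -0.213], [0.299, -0.188], [0.336, 0.003]]
```

```bash
cat > rows.py <<'E'
import sys,numpy as np
from scipy.spatial.transform import Rotation as Ro
from plant import arm
def go(targets):
    s=arm.read_state();q=s["tcp_rot"];R0=Ro.from_quat([q[1],q[2],q[3],q[0]]);p0=np.array(s["position"])
    x=R0.as_matrix()[:,0];print("t",round(float(s["t"]),2),"pos",p0.round(4),"yaw",np.arctan2(x[1],x[0]).round(3),"F",np.round(s["wrist_force"],1),"w",round(float(s["width"]),4))
    for (X,Y,Z,yaw) in targets:
        c,n=np.cos(yaw),np.sin(yaw)
        Rt=Ro.from_matrix(np.array([[c,n,0],[n,-c,0],[0,0,-1.]]))
        print((R0.inv()*Rt).as_rotvec().round(3),(R0.inv().apply(np.array([X,Y,Z])-p0)*100).round(2))
E
python3 - <<'E'
from rows import go
go([(.40,-.20,.40,.2),(.513,.199,.40,.2)])
E
```

```text
t 0.1 pos [ 0.1365 -0.5325  0.4037] yaw 0.251 F [-1.3 -0.4 -0.1] w 0.0852
[-0.002  0.     0.051] [ 33.78 -25.67   0.42]
[-0.002  0.     0.051] [ 54.64 -61.51   0.5 ]
```

```bash
python3 -m pendant '[[0,0,0.05,33.8,-25.7,0.4,-1],[0,0,0.05,33.8,-25.7,0.4,-1],[0,0,0.05,33.8,-25.7,0.4,-1],[0,0,0.05,33.8,-25.7,0.4,-1],[0,0,0.05,33.8,-25.7,0.4,-1],[0,0,0.05,33.8,-25.7,0.4,-1],[0,0,0.05,33.8,-25.7,0.4,-1],[0,0,0.05,33.8,-25.7,0.4,-1],[0,0,0.05,33.8,-25.7,0.4,-1],[0,0,0.05,33.8,-25.7,0.4,-1],[0,0,0.05,33.8,-25.7,0.4,-1],[0,0,0.05,33.8,-25.7,0.4,-1]]' 20
python3 - <<'E'
from rows import go
go([(.40,-.20,.40,.2),(.513,.199,.40,.2)])
E
```

```text
t: 1.1
position: [0.402, -0.1961, 0.4005]
tcp_rot: [-0.001, 0.995, 0.105, 0.0]
wrist_force: [-0.1, -0.1, -0.8]
width: 0.0
t 1.1 pos [ 0.402  -0.1961  0.4005] yaw 0.21 F [-0.1 -0.1 -0.8] w 0.0
[-0.002 -0.001  0.01 ] [-0.28  0.33  0.04]
[-0.002 -0.001  0.01 ] [ 19.08 -36.34   0.12]
```

```bash
python3 -m pendant '[[0,0,0,19.2,-36.6,0,-1],[0,0,0,19.2,-36.6,0,-1],[0,0,0,19.2,-36.6,0,-1],[0,0,0,19.2,-36.6,0,-1],[0,0,0,19.2,-36.6,0,-1],[0,0,0,19.2,-36.6,0,-1],[0,0,0,19.2,-36.6,0,-1],[0,0,0,19.2,-36.6,0,-1],[0,0,0,19.2,-36.6,0,-1],[0,0,0,19.2,-36.6,0,-1],[0,0,0,19.2,-36.6,0,-1],[0,0,0,19.2,-36.6,0,-1]]'
python3 - <<'E'
from plant import optics
import cv2
c=[optics.camera(n)["image"][:,:,::-1] for n in("top","scene")]
import numpy as np
for i,k in enumerate(c): cv2.imwrite(f"pics/b{i}.png",k)
from rows import go
go([(.513,.199,.40,.2),(.513,.199,.265,.2)])
E
```

```text
t: 2.1
position: [0.5154, 0.198, 0.3997]
tcp_rot: [0.0, 0.995, 0.102, -0.001]
wrist_force: [0.6, -0.7, 0.1]
width: 0.0
t 2.2 pos [0.5159 0.1945 0.3998] yaw 0.198 F [-0.4  0.6 -0.7] w 0.0001
[ 0.003  0.002 -0.002] [-0.2  -0.49 -0.02]
[ 0.003  0.002 -0.002] [-0.18 -0.53 13.48]
```

View pics/b0.png

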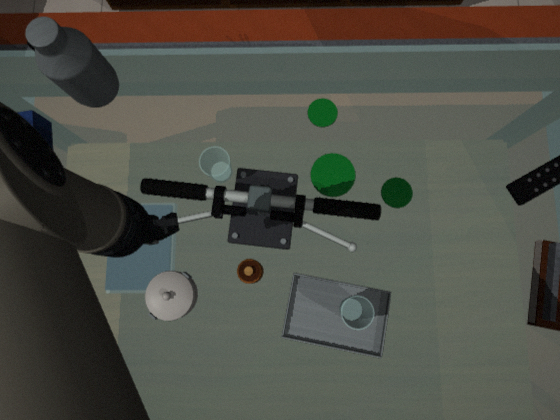

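View pics/b1.png

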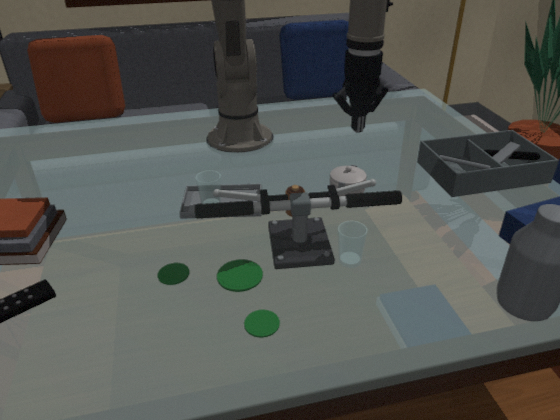

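The view shows the closed fingers hovering over the gap between the bowl and the left lever (fingers at about (165,228) in the top view). Next I'll descend.

```bash
python3 -m pendant '[[0,0,0,-0.2,-0.5,4,-1],[0,0,0,-0.2,-0.5,8,-1],[0,0,0,-0.2,-0.5,11.5,-1],[0,0,0,-0.2,-0.5,13.5,-1],[0,0,0,-0.2,-0.5,13.5,-1],[0,0,0,-0.2,-0.5,13.5,-1]]'
python3 - <<'E'
from plant import optics
import cv2,numpy as np
c=[optics.camera(n)["image"][:,:,::-1] for n in("top","scene")]
a=cv2.resize(c[0][150:330,90:290],None,fx=2,fy=2.);b=cv2.resize(c[1][120:300,270:470],None,fx=2,fy=2.)
cv2.imwrite("pics/c.png",cv2.convertScaleAbs(np.hstack([a,b]),alpha=1.6))
from rows import go
go([(.513,.199,.265,.2)])
E
```

```text
t: 2.7
position: [0.5126, 0.1987, 0.2651]
tcp_rot: [0.001, 0.995, 0.098, -0.001]
wrist_force: [0.1, -0.5, 1.9]
width: -0.0003
t 2.8 pos [0.5135 0.2006 0.2677] yaw 0.198 F [-0.1  0.6  0.8] w -0.0
[ 0.    -0.004 -0.002] [-0.08  0.15  0.27]
```

View pics/c.png

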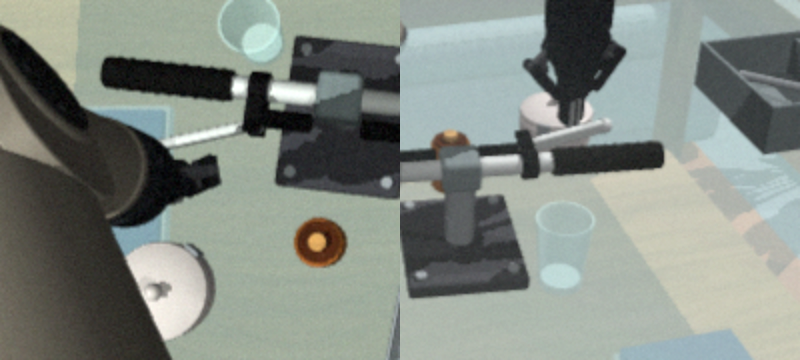

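The fingers stand clear in front of the left blade (scene half of the picture at about (570,110)). The blade passes behind them on the bar side, and the bowl is clear of the hand. Next I'll work out the press path.

```bash
cat > path.py <<'E'
import numpy as np
mid=np.array([.5949,.0457]);yb=np.array([.1187,.9929]);xb=np.array([.9929,-.1187])
def tcp(sg,j,off=.011,z=.265):
    a=np.arcsin(26.7/85)-j
    piv=mid-.034*xb+sg*.075*yb
    d=sg*yb*np.cos(a)-xb*np.sin(a);f=xb*np.cos(a)+sg*yb*np.sin(a)
    p=piv+.085*d-(.005+off)*f
    return (*p,z,np.arctan2(f[1],f[0]))
E
python3 - <<'E'
from rows import go
from path import tcp
go([tcp(1,0,.016),tcp(1,0),tcp(1,.1),tcp(1,.2),tcp(1,.25),tcp(1,.3),tcp(1,.3,.009)])
E
```

```text
t 2.8 pos [0.5135 0.2006 0.2677] yaw 0.198 F [-0.1  0.6  0.8] w -0.0
[ 0.    -0.004 -0.002] [1.92 0.11 0.28]
[ 0.    -0.004 -0.002] [2.42 0.11 0.28]
[-0.    -0.004  0.098] [ 3.27 -0.01  0.28]
[-0.    -0.004  0.198] [ 4.14 -0.04  0.29]
[-0.    -0.004  0.248] [ 4.57 -0.03  0.29]
[-0.    -0.004  0.298] [5.   0.01 0.29]
[-0.    -0.004  0.298] [5.19 0.07 0.29]
```

```bash
python3 -m pendant '[[0,0,0,1,0.1,0.1,-1],[0,0,0,1.9,0.1,0.1,-1],[0,0,0,2.4,0.1,0.1,-1],[0,0,0.05,2.8,0.05,0.1,-1],[0,0,0.1,3.25,0,0.1,-1],[0,0,0.1,3.25,0,0.1,-1]]'
python3 - <<'E'
from rows import go
from path import tcp
go([tcp(1,.1),tcp(1,.2),tcp(1,.25),tcp(1,.3),tcp(1,.3,.008)])
E
```

```text
t: 3.3
position: [0.5444, 0.2082, 0.2664]
tcp_rot: [-0.0, 0.999, 0.05, 0.0]
wrist_force: [-4.2, -0.8, 2.9]
width: 0.0003
t 3.3 pos [0.5444 0.2082 0.2664] yaw 0.1 F [-4.2 -0.8  2.9] w 0.0003
[-0.    -0.001 -0.001] [0.11 0.11 0.14]
[-0.    -0.001  0.099] [ 0.97 -0.    0.14]
[-0.    -0.001  0.149] [ 1.4  -0.03  0.14]
[-0.    -0.001  0.199] [ 1.83 -0.04  0.14]
[-0.    -0.001  0.199] [2.12 0.02 0.14]
```

Contact force is about 4 N, as the spring predicts. I'll keep pressing.

```bash
python3 -m pendant '[[0,0,0.03,0.3,0,0,-1],[0,0,0.06,0.55,0,0,-1],[0,0,0.1,0.85,0,0,-1],[0,0,0.13,1.1,0,0,-1],[0,0,0.15,1.3,0,0,-1],[0,0,0.15,1.3,0,0,-1]]'
python3 - <<'E'
from rows import go
from path import tcp
go([tcp(1,.2),tcp(1,.25),tcp(1,.3),tcp(1,.3,.008)])
E
```

```text
t: 3.8
position: [0.5561, 0.2109, 0.266]
tcp_rot: [-0.001, 1.0, -0.023, -0.001]
wrist_force: [-4.8, 1.9, 3.4]
width: -0.0003
t 3.8 pos [0.5561 0.2109 0.266 ] yaw -0.047 F [-4.8  1.9  3.4] w -0.0003
[-0.002  0.001 -0.047] [-0.2   0.18  0.1 ]
[-0.002  0.001  0.003] [0.22 0.09 0.1 ]
[-0.002  0.001  0.053] [0.65 0.03 0.1 ]
[-0.002  0.001  0.053] [0.95 0.04 0.1 ]
```

```bash
python3 -m pendant '[[0,0,0.02,0.2,0,0,-1],[0,0,0.04,0.4,0,0,-1],[0,0,0.05,0.5,0,0,-1],[0,0,0.05,0.5,0,0,-1],[0,0,0.05,0.5,0,0,-1]]'
python3 -m pendant '[[0,0,0,0.1,0,0,-1],[0,0,0,0.1,0,0,-1]]'
python3 -m pendant '[[0,0,0,0.1,0,0,-1],[0,0,0,0.1,0,0,-1]]'
```

```text
t: 4.22
position: [0.5605, 0.2114, 0.2659]
tcp_rot: [-0.002, 0.999, -0.048, -0.001]
wrist_force: [-5.5, 2.1, 3.3]
width: -0.0001
t: 4.38
position: [0.5615, 0.2113, 0.2659]
tcp_rot: [-0.002, 0.999, -0.048, -0.001]
wrist_force: [-5.6, 3.5, 3.4]
width: 0.0004
t: 4.55
position: [0.5624, 0.2114, 0.2659]
tcp_rot: [-0.002, 0.999, -0.048, -0.001]
wrist_force: [-5.7, 2.9, 3.9]
width: -0.0001
```

```bash
python3 -m pendant '[[0,0,0,0.1,0,0,-1],[0,0,0,0.1,0,0,-1]]' | grep -E 'pos|force'
python3 -m pendant '[[0,0,0,0.1,0,0,-1],[0,0,0,0.1,0,0,-1]]'| grep -E 'pos|force'
python3 -m pendant '[[0,0,0,0.1,0,0,-1],[0,0,0,0.1,0,0,-1]]'| grep -E 'pos|force'
```

```text
position: [0.5634, 0.2113, 0.2659]
wrist_force: [-5.7, 2.6, 4.4]
position: [0.5643, 0.2113, 0.2659]
wrist_force: [-5.8, 3.9, 3.9]
position: [0.5653, 0.2112, 0.2659]
wrist_force: [-6.3, 3.1, 3.7]
```

```bash
python3 -m pendant '[[0,0,0,0.1,0,0,-1],[0,0,0,0.1,0,0,-1]]' | grep -E 'pos|force'
python3 - <<'E'
from plant import optics
import cv2,numpy as np
c=[optics.camera(n)["image"][:,:,::-1] for n in("top","scene")]
a=cv2.resize(c[0][150:270,110:240],None,fx=3,fy=3.);b=cv2.resize(c[1][130:250,300:430],None,fx=3,fy=3.)
cv2.imwrite("pics/d.png",cv2.convertScaleAbs(np.hstack([a,b]),alpha=1.8))
E
```

```text
position: [0.566, 0.2113, 0.2659]
wrist_force: [-7.0, 4.1, 3.9]
```

View pics/d.png

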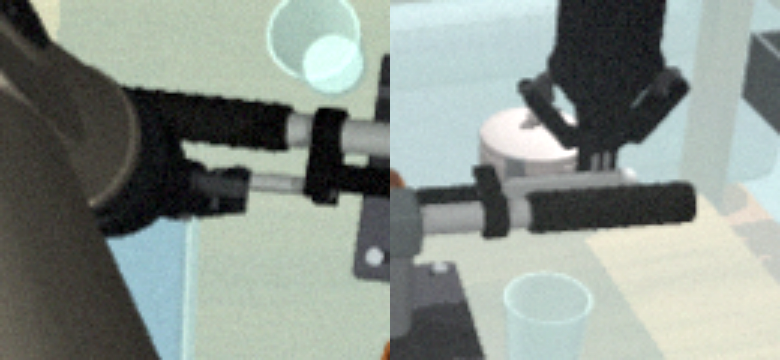

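The lever is now nearly parallel to the bar, with a visible gap to the grip. The gripper knuckles sit above the bar. I'll use small steps to feel for the stop.

```bash
python3 -m pendant '[[0,0,0,0.1,0,0,-1],[0,0,0,0.1,0,0,-1]]' | grep -E 'pos|force'
python3 -m pendant '[[0,0,0,0.1,0,0,-1],[0,0,0,0.1,0,0,-1]]'| grep -E 'pos|force'
```

```text
position: [0.5664, 0.2113, 0.2659]
wrist_force: [-8.2, 2.8, 5.3]
position: [0.5668, 0.2113, 0.2658]
wrist_force: [-9.6, 2.2, 6.9]
```

It has met the stop: the tip advances about 0.4 mm per commanded mm and the force is rising. I'll add a little and hold.

```bash
python3 -m pendant '[[0,0,0,0.1,0,0,-1],[0,0,0,0.15,0,0,-1],[0,0,0,0.15,0,0,-1],[0,0,0,0.15,0,0,-1],[0,0,0,0.15,0,0,-1],[0,0,0,0.15,0,0,-1],[0,0,0,0.15,0,0,-1],[0,0,0,0.15,0,0,-1],[0,0,0,0.15,0,0,-1],[0,0,0,0.15,0,0,-1],[0,0,0,0.15,0,0,-1],[0,0,0,0.15,0,0,-1]]'
python3 - <<'E'
from plant import optics
import cv2,numpy as np
c=[optics.camera(n)["image"][:,:,::-1] for n in("top","scene")]
a=cv2.resize(c[0][150:270,110:240],None,fx=3,fy=3.);b=cv2.resize(c[1][130:250,300:430],None,fx=3,fy=3.)
cv2.imwrite("pics/e.png",cv2.convertScaleAbs(np.hstack([a,b]),alpha=1.8))
from rows import go
from path import tcp
go([tcp(1,.2),tcp(1,.1),tcp(1,0),tcp(1,0,.03)])
E
```

```text
t: 6.65
position: [0.5673, 0.2114, 0.2658]
tcp_rot: [-0.001, 0.999, -0.047, -0.005]
wrist_force: [-11.9, 1.9, 8.8]
width: -0.0001
t 6.75 pos [0.5673 0.2114 0.2658] yaw -0.093 F [-11.9   1.6   8.1] w -0.0002
[-0.002  0.009 -0.094] [-1.3   0.35  0.09]
[-0.003  0.009 -0.194] [-2.12  0.63  0.1 ]
[-0.003  0.009 -0.294] [-2.9   0.99  0.1 ]
[-0.003  0.009 -0.294] [-4.72  1.54  0.12]
```

View pics/e.png

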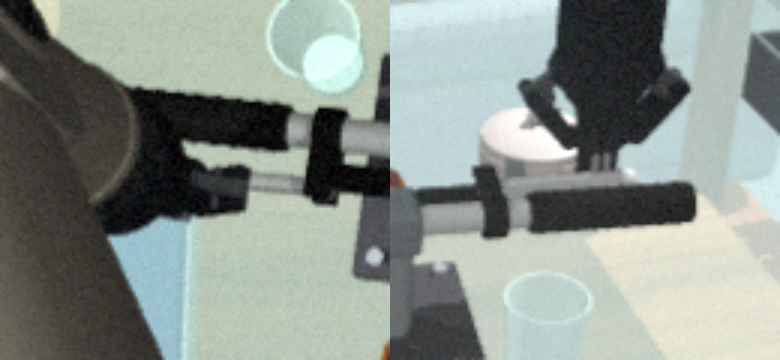

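Held at the stop with about 12 N, and the gap to the grip is still visible. Now I'll back off smoothly along the arc.

```bash
python3 -m pendant '[[0,0,-0.03,-0.5,0.1,0,-1],[0,0,-0.07,-1,0.2,0,-1],[0,0,-0.11,-1.5,0.35,0,-1],[0,0,-0.15,-2.1,0.5,0,-1],[0,0,-0.2,-2.6,0.7,0,-1],[0,0,-0.25,-3,0.9,0,-1],[0,0,-0.29,-3.5,1.1,0,-1],[0,0,-0.29,-4.2,1.4,0,-1],[0,0,-0.29,-5.2,1.6,0,-1],[0,0,-0.29,-5.2,1.6,0,-1],[0,0,-0.29,-5.2,1.6,0,-1]]'
python3 - <<'E'
from plant import optics
import cv2,numpy as np
c=[optics.camera(n)["image"][:,:,::-1] for n in("top","scene")]
a=cv2.resize(c[0][150:330,90:290],None,fx=2,fy=2.);b=cv2.resize(c[1][120:300,270:470],None,fx=2,fy=2.)
cv2.imwrite("pics/f.png",cv2.convertScaleAbs(np.hstack([a,b]),alpha=1.6))
from rows import go
from path import tcp
p=tcp(1,0,.036); r=tcp(-1,0,.036)
go([(*p[:2],.37,0),(*r[:2],.37,r[3])])
E
```

```text
t: 7.67
position: [0.5184, 0.197, 0.2652]
tcp_rot: [0.0, 0.995, 0.095, 0.001]
wrist_force: [-0.2, 0.5, 0.1]
width: -0.0001
t 7.77 pos [0.5189 0.1971 0.2651] yaw 0.19 F [-0.6 -0.7 -0.1] w -0.0004
[-0.    -0.002  0.19 ] [ -0.53  -0.33 -10.49]
[-0.    -0.002  0.629] [ -9.22  26.88 -10.5 ]
```

View pics/f.png

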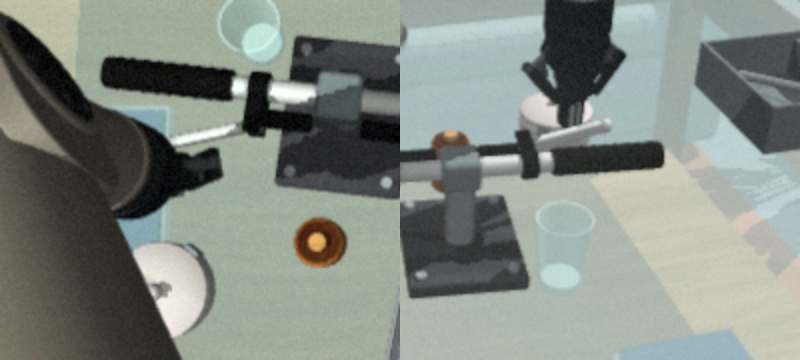

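The left lever has sprung right back (ball at scene-half (607,126), same as before) and the bowl hasn't moved. Next I'll rise and go over to the right.

```bash
python3 -m pendant '[[0,0,0,-0.3,0,-4,-1],[0,0,0,-0.3,0,-8,-1],[0,0,0.1,-0.5,0,-10.5,-1],[0,0,0.2,-1.8,4,-10.5,-1],[0,0,0.3,-3,8,-10.5,-1],[0,0,0.4,-4.3,12,-10.5,-1],[0,0,0.5,-5.6,16,-10.5,-1],[0,0,0.6,-7,20,-10.5,-1],[0,0,0.63,-8.2,24,-10.5,-1],[0,0,0.63,-9.2,26.9,-10.5,-1],[0,0,0.63,-9.2,26.9,-10.5,-1],[0,0,0.63,-9.2,26.9,-10.5,-1]]'
python3 - <<'E'
from plant import optics
import cv2,numpy as np
c=[optics.camera(n)["image"][:,:,::-1] for n in("top","scene")]
cv2.imwrite("pics/g.png",cv2.convertScaleAbs(np.hstack([c[0][130:380,100:450],c[1][60:310,130:480]]),alpha=1.6))
from rows import go
from path import tcp
r=tcp(-1,0,.036)
go([r])
E
```

```text
t: 8.77
position: [0.4789, -0.0873, 0.3698]
tcp_rot: [0.0, 0.975, -0.221, 0.0]
wrist_force: [0.6, 1.3, -0.3]
width: 0.0
t 8.87 pos [ 0.4794 -0.0834  0.3699] yaw -0.438 F [ 0.2  0.1 -0.8] w -0.0003
[-0.001 -0.     0.   ] [ 0.    0.1  10.49]
```

View pics/g.png

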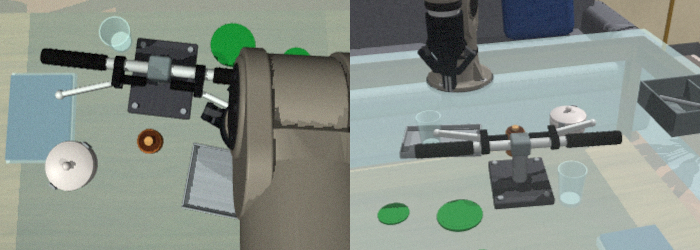

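The left lever stands fully out and nothing has been disturbed. The fingers are above the gap in front of the right lever, so I'll descend and start the press.

```bash
python3 -m pendant '[[0,0,0,0,0.1,4,-1],[0,0,0,0,0.1,8,-1],[0,0,0,0,0.1,10.4,-1],[0,0,0,0,0.1,10.4,-1],[0,0,0,0,0.1,10.4,-1]]'
python3 - <<'E'
from plant import optics
import cv2,numpy as np
c=[optics.camera(n)["image"][:,:,::-1] for n in("top","scene")]
a=cv2.resize(c[0][170:330,240:400],None,fx=2.4,fy=2.4);b=cv2.resize(c[1][110:270,160:320],None,fx=2.4,fy=2.4)
cv2.imwrite("pics/i.png",cv2.convertScaleAbs(np.hstack([a,b]),alpha=1.6))
from rows import go
from path import tcp
go([tcp(-1,0),tcp(-1,.1),tcp(-1,.2),tcp(-1,.25),tcp(-1,.3)])
E
```

```text
t: 9.28
position: [0.4785, -0.0834, 0.2651]
tcp_rot: [-0.0, 0.976, -0.216, -0.001]
wrist_force: [0.8, -1.0, -0.1]
width: -0.0001
t 9.38 pos [ 0.48   -0.0841  0.2676] yaw -0.437 F [-0.1 -0.7  0.5] w 0.0001
[-0.002 -0.004  0.002] [2.42 0.06 0.27]
[-0.001 -0.004 -0.098] [3.28 0.18 0.28]
[-0.001 -0.004 -0.198] [4.14 0.21 0.28]
[-0.001 -0.004 -0.248] [4.57 0.19 0.28]
[-0.001 -0.004 -0.298] [5.01 0.16 0.28]
```

View pics/i.png

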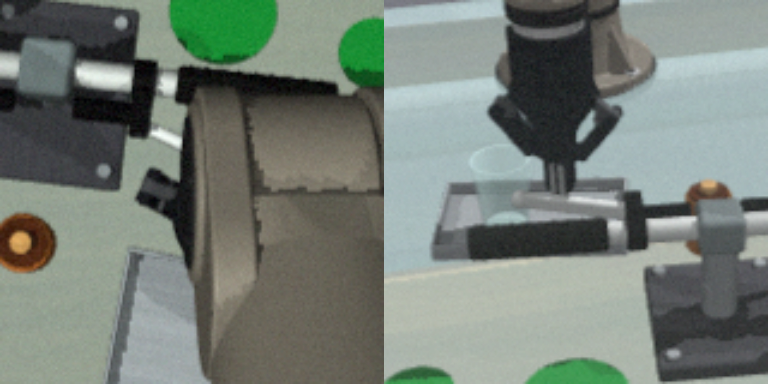

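The fingers stand between the tray and the right blade, clear of both. Now I'll press.

```bash
python3 -m pendant '[[0,0,0,1,0.1,0.1,-1],[0,0,0,1.9,0.1,0.1,-1],[0,0,0,2.4,0.1,0.1,-1],[0,0,-0.05,2.8,0.15,0.1,-1],[0,0,-0.1,3.25,0.18,0.1,-1],[0,0,-0.1,3.25,0.18,0.1,-1]]'|grep -E 'pos|force'
python3 -m pendant '[[0,0,-0.03,0.3,0,0,-1],[0,0,-0.06,0.55,0,0,-1],[0,0,-0.1,0.85,0,0,-1],[0,0,-0.13,1.1,0,0,-1],[0,0,-0.15,1.3,0,0,-1],[0,0,-0.15,1.3,0,0,-1]]'|grep -E 'pos|force'
python3 - <<'E'
from rows import go
from path import tcp
go([tcp(-1,.2),tcp(-1,.25),tcp(-1,.3),tcp(-1,.3,.008)])
E
```

```text
position: [0.5076, -0.1012, 0.2651]
wrist_force: [-4.2, 1.2, 3.0]
position: [0.5183, -0.1062, 0.2646]
wrist_force: [-5.6, -0.6, 2.8]
t 10.38 pos [ 0.5183 -0.1062  0.2646] yaw -0.192 F [-5.6 -0.6  2.8] w 0.0003
[0.002 0.004 0.047] [-0.21 -0.23 -0.04]
[ 0.002  0.005 -0.003] [ 0.21 -0.14 -0.05]
[ 0.002  0.005 -0.053] [ 0.64 -0.07 -0.05]
[ 0.002  0.005 -0.053] [ 0.94 -0.09 -0.05]
```

```bash
python3 -m pendant '[[0,0,-0.02,0.2,0,0,-1],[0,0,-0.04,0.4,0,0,-1],[0,0,-0.05,0.5,0,0,-1],[0,0,-0.05,0.7,0,0,-1],[0,0,-0.05,0.7,0,0,-1]]'|grep -E 'pos|force'
for i in 1; do python3 -m pendant '[[0,0,0,0.1,0,0,-1],[0,0,0,0.1,0,0,-1]]'|grep -E 'pos|force'; done
python3 -m pendant '[[0,0,0,0.1,0,0,-1],[0,0,0,0.1,0,0,-1]]'|grep -E 'pos|force'
python3 -m pendant '[[0,0,0,0.1,0,0,-1],[0,0,0,0.1,0,0,-1]]'|grep -E 'pos|force'
```

```text
position: [0.5246, -0.1081, 0.2644]
wrist_force: [-6.0, -2.5, 4.0]
position: [0.5254, -0.1082, 0.2644]
wrist_force: [-6.6, -2.7, 4.0]
position: [0.5263, -0.1084, 0.2643]
wrist_force: [-7.6, -2.0, 4.1]
position: [0.5272, -0.1086, 0.2644]
wrist_force: [-6.5, -2.0, 3.3]
```

```bash
python3 -m pendant '[[0,0,0,0.1,0,0,-1],[0,0,0,0.1,0,0,-1]]'|grep -E 'pos|force'
python3 -m pendant '[[0,0,0,0.1,0,0,-1],[0,0,0,0.1,0,0,-1]]'|grep -E 'pos|force'
python3 -m pendant '[[0,0,0,0.1,0,0,-1],[0,0,0,0.1,0,0,-1]]'|grep -E 'pos|force'
```

```text
position: [0.5281, -0.1087, 0.2643]
wrist_force: [-7.1, -1.8, 4.0]
position: [0.5285, -0.1088, 0.2643]
wrist_force: [-9.5, -1.8, 5.9]
position: [0.5289, -0.1088, 0.2643]
wrist_force: [-11.4, -1.8, 7.9]
```

```bash
python3 -m pendant '[[0,0,0,0.1,0,0,-1],[0,0,0,0.1,0,0,-1]]'|grep -E 'pos|force'
```

```text
position: [0.5293, -0.1088, 0.2642]
wrist_force: [-13.2, -0.9, 8.7]
```

The right lever is at its stop, with the same signature as the left. I'll hold it there for about a second.

```bash
python3 -m pendant '[[0,0,0,0,0,0,-1],[0,0,0,0,0,0,-1],[0,0,0,0,0,0,-1],[0,0,0,0,0,0,-1],[0,0,0,0,0,0,-1],[0,0,0,0,0,0,-1],[0,0,0,0,0,0,-1],[0,0,0,0,0,0,-1],[0,0,0,0,0,0,-1],[0,0,0,0,0,0,-1],[0,0,0,0,0,0,-1]]'
python3 - <<'E'
from plant import optics
import cv2,numpy as np
c=[optics.camera(n)["image"][:,:,::-1] for n in("top","scene")]
a=cv2.resize(c[0][170:330,240:400],None,fx=2.4,fy=2.4);b=cv2.resize(c[1][110:270,160:320],None,fx=2.4,fy=2.4)
cv2.imwrite("pics/j.png",cv2.convertScaleAbs(np.hstack([a,b]),alpha=1.6))
from rows import go
from path import tcp
go([tcp(-1,.1),tcp(-1,0),tcp(-1,0,.036)])
E
```

```text
t: 12.88
position: [0.5293, -0.1088, 0.2642]
tcp_rot: [0.002, 0.997, -0.071, -0.007]
wrist_force: [-12.2, -1.6, 8.1]
width: 0.0002
t 12.98 pos [ 0.5293 -0.1088  0.2642] yaw -0.143 F [-12.4  -1.4   9.4] w 0.0002
[0.006 0.013 0.196] [-2.14 -0.63 -0.05]
[0.006 0.012 0.296] [-2.93 -0.99 -0.04]
[0.006 0.012 0.296] [-5.32 -1.72 -0.02]
```

View pics/j.png

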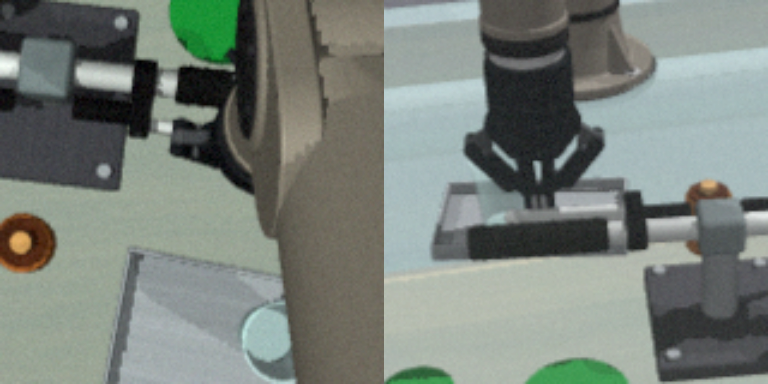

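The right lever is fully in, with a gap to the grip at about (205,110). Now I'll release it the same way.

```bash
python3 -m pendant '[[0,0,0.03,-0.5,-0.1,0,-1],[0,0,0.07,-1,-0.2,0,-1],[0,0,0.11,-1.5,-0.35,0,-1],[0,0,0.15,-2.1,-0.5,0,-1],[0,0,0.2,-2.6,-0.7,0,-1],[0,0,0.25,-3,-0.9,0,-1],[0,0,0.29,-3.5,-1.1,0,-1],[0,0,0.29,-4.2,-1.4,0,-1],[0,0,0.29,-5.5,-1.7,0,-1],[0,0,0.29,-5.5,-1.7,0,-1],[0,0,0.29,-5.5,-1.7,0,-1]]'
python3 - <<'E'
from rows import go
go([(.479,-.083,.40,-.43),(.40,-.25,.40,-.43)])
E
```

```text
t: 13.9
position: [0.4812, -0.0826, 0.265]
tcp_rot: [0.0, 0.977, -0.213, 0.001]
wrist_force: [-0.5, 0.4, -0.2]
width: -0.0002
t 13.9 pos [ 0.4812 -0.0826  0.265 ] yaw -0.429 F [-0.5  0.4 -0.2] w -0.0002
[-0.    -0.001  0.001] [ -0.17   0.12 -13.5 ]
[-0.    -0.001  0.001] [ -0.41  18.6  -13.5 ]
```

```bash
python3 -m pendant '[[0,0,0,0,0,-4,-1],[0,0,0,0,0,-8,-1],[0,0,0,0,0,-12,-1],[0,0,0,0,0,-13.5,-1],[0,0,0,-0.1,4,-13.5,-1],[0,0,0,-0.2,8,-13.5,-1],[0,0,0,-0.3,12,-13.5,-1],[0,0,0,-0.4,16,-13.5,-1],[0,0,0,-0.4,20,-13.5,-1],[0,0,0,-0.4,24,-13.5,-1],[0,0,0,-0.4,24,-13.5,-1],[0,0,0,-0.4,24,-13.5,-1]]'
python3 - <<'E'
from plant import optics
import cv2,numpy as np
c=[optics.camera(n)["image"][:,:,::-1] for n in("top","scene")]
cv2.imwrite("pics/k.png",cv2.convertScaleAbs(np.hstack([c[0][130:380,100:450],c[1][60:310,130:480]]),alpha=1.6))
o=[np.load(n)["image"] for n in("top0.npz","scene0.npz")]
for i,n in enumerate(("top","scene")): cv2.imwrite(f"pics/diff{i}.png",cv2.convertScaleAbs(cv2.absdiff(c[i],o[i][:,:,::-1].copy()),alpha=3))
cv2.imwrite("pics/dd.png",cv2.resize(np.hstack([cv2.imread("pics/diff0.png"),cv2.imread("pics/diff1.png")]),(800,300)))
E
```

```text
t: 14.9
position: [0.3762, -0.3029, 0.3998]
tcp_rot: [0.001, 0.976, -0.217, 0.0]
wrist_force: [0.3, 0.6, -0.3]
width: 0.0005
```

View pics/k.png

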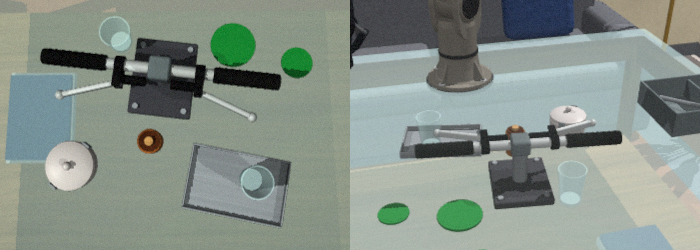

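View pics/dd.png

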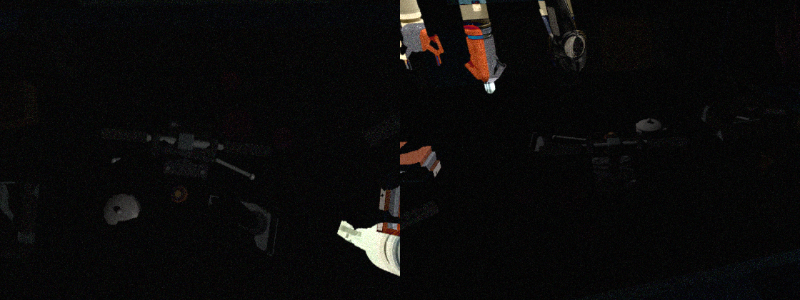

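```bash
python3 - <<'E'
from plant import optics
import numpy as np,cv2
o=np.load("top0.npz")["image"];n=optics.camera("top")["image"]
out=[]
for i in(o,n):
    out.append(cv2.resize(np.hstack([i[195:255,140:230],i[205:265,290:380]]),None,fx=4,fy=4,interpolation=cv2.INTER_NEAREST))
cv2.imwrite("pics/l.png",cv2.convertScaleAbs(np.vstack(out)[:,:,::-1],alpha=1.5))
E
```

```text
(no output)
```

View pics/l.png

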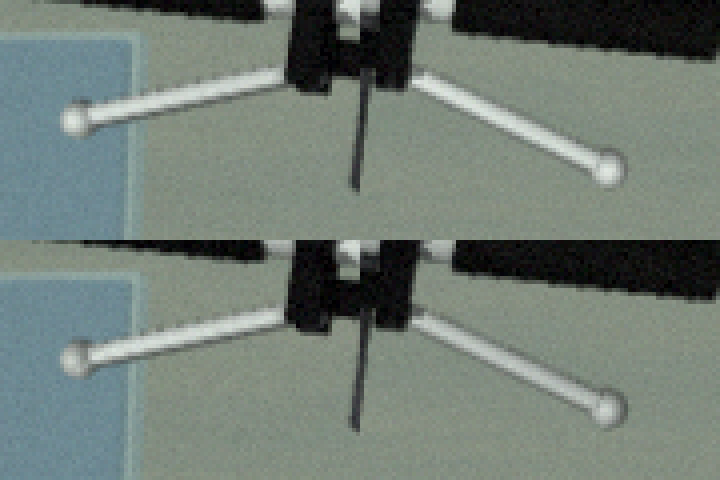

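Before (upper row) and after (lower row) match to the pixel: left ball at (76,119) and (76,359), right ball at (608,170) and (608,410), which is the 240-pixel row offset. I'll hand in.

```bash
python3 -c "
from plant import arm
s=arm.read_state();print(s['t'],s['wrist_force']);print(arm.hand_in())"
```

```text
15.05 [-0.53409355 -0.20598199 -0.81819392]
the job is handed in; nothing more can be done
None
```

I pressed both brake levers in to their stops, left first and then right, and handed the job in at about 15 s of the 51 s allowed. I used the side of the closed fingers. At each stop the wrist force rose sharply while the tip nearly stopped moving. I held each lever there for about a second, at 12–13 N along the pressing direction (about 15 N in all), then let it spring back.

**Checks:**
- **Stop short of the bar:** in the pictures at the stop, a gap to the grip was visible on both sides. I saw it in the images but did not measure it.
- **Levers sprung back:** in the last top view both lever balls are at the same pixels as before the start.
- **Other objects:** a comparison of the before and after pictures shows only shading changes, with nothing moved.
- **Robot clear:** the arm ended away from everything, with under 1 N on the wrist.

**Disagreements:**
- **Stop position:** the left stop came about 4–5 mm further in than my image-based estimate. The right one was within about 5 mm, on the other side.
- **Upward force:** while pressing there was also 3–9 N upward on the wrist. I took it for friction on the lever face and did not confirm that.

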